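Build up a painted table lamp on its tube

TASK

Build up the table lamp on the walnut lamp base as on the finished sample: thread the painted body down the upright steel tube first, then the brass ring, then the walnut neck piece with its bevel up, each lowered gently, not dropped, and fully home, so that it sits flat on the piece below. Keep the lamp base standing where it is, let go of everything at the end, and do not push about or knock over the finished lamp, tape roll, paint jar or painted egg.

Things in the scene. Friction and masses are not known exactly. Their poses are not given: they have to be found in the camera images.
- lamp_base: Base of the lamp to be built: round turned walnut foot, 150 mm across, 28 mm thick, weighted (1.9 kg, loose), topped by a brass seat plate (44 mm across, 4 mm thick). One upright steel tube, 13 mm across, stands at its centre to 151 mm above the table; its last 2.5 mm taper to 9.4 mm. Origin: centre of the underside, z up. The full stack is 111 mm high and leaves the tube's top 8 mm bare.
- seat (a point): Point on the tube's axis at the upper face of the brass seat plate, 32 mm above the underside of the lamp base: where the painted body's underside sits.
- tube_top (a point): Centre of the tube's upper end, 119 mm above the seat, 151 mm above the table.
- lamp_body: The lamp's body, white ceramic with blue bands and coloured dots, 84 mm high, 70 mm across the belly (22 mm up), 54 mm at the foot; its top 29 mm is a plain straight collar, 50 mm across, to grip. About 0.4 kg. A straight 18 mm bore runs right through. Stands upright on the table. Origin: centre of the underside, z up the bore. Home: underside on the seat plate.
- brass_ring: Flat brass spacer ring, 60 mm across, 12 mm thick, 18 mm bore, about 0.13 kg, lying flat on the table. Origin: centre of the underside, z up along the bore. Home: on the body's top face, its underside 116 mm above the underside of the lamp base.
- neck_piece: Dark walnut neck piece: disc 60 mm across, 15 mm thick, the top 3 mm bevelled to 52 mm across, 18 mm bore, about 0.05 kg, lying flat on the table, bevel up. Origin: centre of the underside, z up along the bore. Home: on the brass ring, its underside 128 mm above the underside of the lamp base, bevel up.
- finished_lamp: A finished sample lamp without shade, of the same parts in the same order (walnut foot 150 mm across, painted body, brass ring, walnut neck) with a brass lampholder on top, 190 mm high, at the back left; not to be disturbed. Origin: centre of its underside.
- tape_roll: Roll of yellow masking tape lying flat, 100 mm across, 76 mm hole, 25 mm high; a bystander. Origin: centre of its underside.
- paint_jar: Small glass paint jar with a blue lid, 54 mm across, 62 mm high; a bystander. Origin: centre of its underside.
- painted_egg: Painted white egg in a wooden egg cup, 48 mm across, 82 mm high; a bystander. Origin: centre of its underside.
Mind the look-alikes: they are no part of the job. Of the things that look like the brass_ring, take the one that is nearest to the robot's base at the start.

How it is judged:
By the outcome, as a careful person would: the job done as asked, in the order asked, and still so for the second after the job is handed in, with the robot touching nothing.
It also fails if it takes over 72 s, if anything falls off the work surface, if the arm or the gripper's body presses on something with over 40 N, if the wrist force passes 120 N, or if a joint passes its speed limit or range.

ROBOT

A 6-joint arm with a two-finger parallel gripper is mounted at the origin on the work surface. World frame = base frame: x ahead of the robot, y to its left, z up, the work surface at z = 0. Lengths are in m, angles in degrees, forces in N, time in s.
With the tool pointing down it reaches from about 0.425 to 0.925 m from the base axis. Payload 12.5 kg.
Tool frame: the origin (TCP) lies midway between the tips of the shut fingers; the grasp point (between the pads) lies 19 mm behind it; z points along the fingers, y is the line along which they close (so a half turn about z gives the same grasp; the last joint's range is limited). The gripper opens to 85 mm and grips with 20 to 120 N. Pads are 22 mm wide; open, the fingers measure 114 mm over their backs; the gripper's body (76 mm by 85 mm) begins 54 mm behind the grasp point. The pads swing forward as they close: fully open they stand 13 mm farther back than shut.
Start: joints at [-73.086, 28.126, 89.318, -0, 62.55, -6.05], TCP at [0.244, -0.575, 0.231] pointing down, gripper open.
Joint ranges: [-177.58, 177.58], [-47.91, 125.51], [2.72, 160], [-65.01, 245.01], [3.68, 167.84], [-153.87, 153.87]. Speed limits (degrees/s): [127.2, 127.2, 159.86, 180, 180, 180].

INTERFACE

Orientations are given as a 3x3 rotation matrix whose columns are the frame's x, y, z axes.
In Python, from workcell import robot gives the robot as it stands.
- The arm moves only by the tool apply_moves, never from a script. Its argument "increments" is one flat list of numbers, 5 for each row, row after row: the closure, from -1 (fully open) to 1 (shut), then the shift along the world's x, y, z each as a share of 1 m, from -1 to 1, then the turn about the world's z as a share of 0.08 rad, from -1 to 1. In form: [claw, dx, dy, dz, spin, claw, dx, dy, dz, spin, ...]. A call has 1 to 10 rows; each row shifts and turns the commanded pose from where the row before left it; what a row does not reach is not made up. A row lasts 1/12 s, in which the tool goes at most 41.7 mm and 7.16 degrees, less where a joint would pass 70% of its speed; a pose out of reach is approached as far as the arm can. A call with a number of a shift or a turn outside -1 to 1 is refused whole. A call with a gripper value outside its range is refused whole. The fingers move at their own pace and stop on an object; the grip force is fixed at half the most. Time passes only in rows, so rows that do not move let the fingers close. It gives the time, the measured TCP pose, the force, the opening and the grip force at its end, in the units of the state.
- robot.sense(): the state, without advancing time (a new reading comes with each control period).
- robot.camera(name): name is "side" or "top"; returns a dict with "pixels" (480x640x3 uint8, red, green, blue), "mtx" (3x3 intrinsics, pixels), "xyz" and "attitude" of the camera in the world. Camera axes: x right, y down, z forward; pixel columns grow to the right and rows downward; lengths in m; the calibration is good to about 2 mm. A picture is of the moment at which its call begins. There is no depth.
- robot.finish_job(): hands the job in; it is judged then, once.
The state is a dict: "clock": time; "joint_positions": joint angles; "joint_vel": joint speeds; "joint_torque": joint torques, N m; "ee_pos": TCP position; "ee_rot": TCP orientation; "force": force on the tool from outside, world axes, zero at the start; "torque": the same for the moment, N m; "finger_gap": finger opening in m; "finger_force": force on a finger pad.
Only numpy, scipy, OpenCV 4.12 (cv2) and the standard library are available. Lean on these libraries where they do the work, as an engineer would, in place of code of your own. Each camera call takes 0.05 s, during which the arm holds its last target. There are 200 camera calls.

## Working session

There is one attempt and no reset: what is moved stays moved. The work goes in short steps, Python scripts to look and compute and a tool call to move; the robot and the scene stay as the last step left them, time stands still between calls to the robot, and variables do not carry over. Pictures are saved under pics/ and viewed, at most 13 in all, crops included, and the job is handed in when it is done.

Besides the shell and the picture viewer there is one more tool, called after "Request:" as name(argument=value, ...), one argument or row to a line, values as JSON. apply_moves: Moves the arm, as the interface text tells. Its arguments: {"type":"object","properties":{"increments":{"type":"array"}},"required":["increments"]}

```bash
mkdir -p pics
cat > h.py <<'E'
from workcell import robot
import numpy as np, cv2
def snap(n,f=None):
    c=robot.camera(n)
    if f: cv2.imwrite('pics/'+f,c['pixels'][:,:,::-1])
    return c
def ray(c,u,v):
    d=np.linalg.inv(c['mtx'])@[u,v,1]; return np.array(c['xyz']),np.array(c['attitude'])@d
def onz(c,u,v,z):
    o,d=ray(c,u,v); return o+d*(z-o[2])/d[2]
def proj(c,p):
    q=np.array(c['mtx'])@(np.array(c['attitude']).T@(np.array(p)-c['xyz'])); return q[:2]/q[2]
E
python3 - <<'E'
from h import *
for n in('top','side'):
    c=snap(n,n+'0.png');print(n,c['mtx'],c['xyz'],c['attitude'])
print(robot.sense())
E
```

```text
top [[528.50091671   0.         324.7138338 ]
 [  0.         528.50091671 243.1411731 ]
 [  0.           0.           1.        ]] [0.44436171 0.01299231 1.25925809] [[ 0.01853819 -0.99522306  0.09585088]
 [-0.9998124  -0.01899067 -0.00381045]
 [ 0.00561252 -0.09576226 -0.99538841]]
side [[453.19406995   0.         305.06455994]
 [  0.         453.19406995 236.34852209]
 [  0.           0.           1.        ]] [0.008031   0.80430146 0.90972405] [[-0.81314242 -0.37510337  0.44508074]
 [-0.58196998  0.51013323 -0.63330485]
 [ 0.01050431 -0.77399067 -0.63310987]]
{'clock': 0.1, 'joint_positions': array([-7.30867305e+01,  2.81615922e+01,  8.93471469e+01, -1.14975517e-03,
        6.25509904e+01, -6.05273817e+00]), 'joint_vel': array([-0.10515194, -0.04995944, -0.05935364,  0.11276452, -0.02229493,
       -0.08984886]), 'joint_torque': array([ 2.88601172e-03, -6.19445515e+01, -2.62026250e+01, -1.08058803e-04,
        2.85934242e-03, -1.87223600e-05]), 'ee_pos': array([ 0.24379772, -0.57526098,  0.23077336]), 'ee_rot': array([[ 9.20732906e-01,  3.90193303e-01, -3.20318412e-04],
       [ 3.90193424e-01, -9.20732376e-01,  9.92203308e-04],
       [ 9.22235533e-05, -1.03854037e-03, -9.99999456e-01]]), 'force': array([ 0.13326   , -0.69205504,  0.01856561]), 'torque': array([-0.00250542, -0.01468927, -0.04396242]), 'finger_force': 0.0, 'finger_gap': 0.08549528528874299}
```

View pics/top0.png

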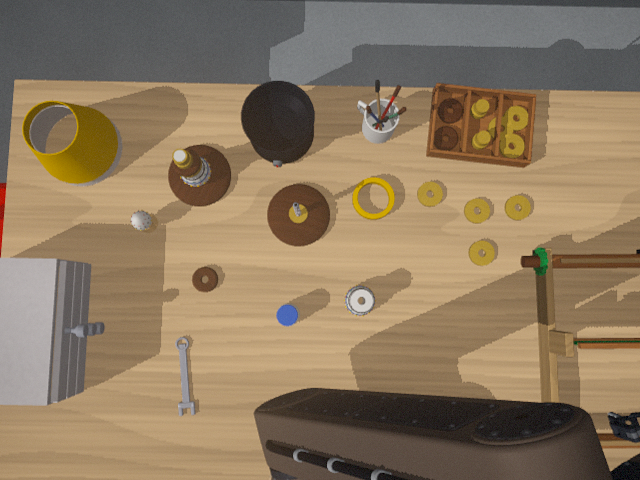

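View pics/side0.png

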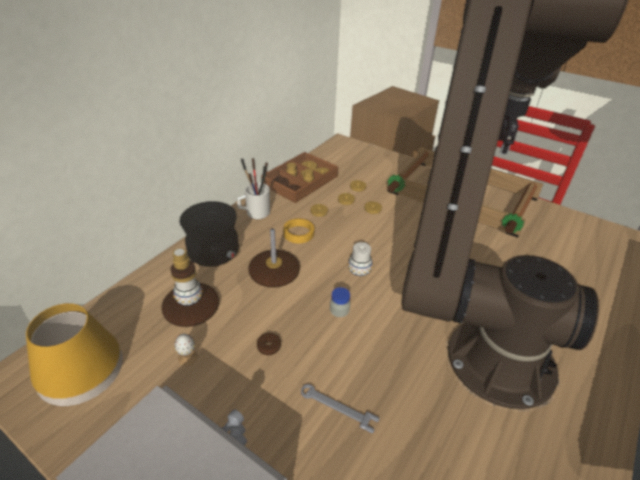

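The top view shows the body at (361,300), the base at (298,214), the neck at (205,279) and four rings at (430,194), (477,211), (518,207) and (482,253). The side view shows the same things, with the tube top near (273,230).

```bash
cat > m.py <<'E'
from h import *
c=snap('top'); s=snap('side')
T=c['pixels']; hsv=cv2.cvtColor(T,cv2.COLOR_RGB2HSV)
def blob(mask,u,v,r):
    w=np.zeros(mask.shape,np.uint8); cv2.circle(w,(u,v),r,255,-1)
    cs,_=cv2.findContours(mask&w,cv2.RETR_EXTERNAL,cv2.CHAIN_APPROX_NONE)
    k=max(cs,key=cv2.contourArea); return cv2.fitEllipse(cv2.convexHull(k)),cv2.contourArea(k)
H,S,V=cv2.split(hsv)
yel=((S>120)&(H>18)&(H<32)).astype(np.uint8)*255
dark=((V<115)&(S>60)).astype(np.uint8)*255
white=((S<60)&(V>110)).astype(np.uint8)*255
for n,m,u,v,r,z in [('r1',yel,430,194,22,.010),('r2',yel,477,211,22,.010),('r3',yel,518,207,22,.010),('r4',yel,482,253,22,.010),
  ('neck',dark,205,279,22,.010),('foot',dark,298,214,42,.026),('body',white,361,300,22,.05),('seat',yel,298,212,14,.032)]:
    try:
        e,a=blob(m,u,v,r); p=onz(c,*e[0],z); print(n,np.round(e[0],1),np.round(e[1],1),a,p.round(4),np.hypot(*p[:2]).round(3), 'mm',(np.array(e[1])/528*(1.259-z)).round(3))
    except Exception as x: print(n,x)
def crop(im,u,v,h,k): 
    return cv2.resize(im[v-h:v+h,u-h:u+h,::-1],None,fx=k,fy=k,interpolation=cv2.INTER_CUBIC)
t=[crop(T,u,v,33,4) for u,v in[(298,212),(361,300),(482,253)]]
q=[crop(s['pixels'],u,v,33,4) for u,v in[(273,245),(361,258),(373,207)]]
cv2.imwrite('pics/c1.png',np.vstack([np.hstack(t),np.hstack(q)]))
E
python3 m.py
```

```text
r1 [429.6 193.6] [25.  25.7] 479.5 [ 0.6889 -0.2411  0.01  ] 0.73 mm [0.059 0.061]
r2 [476.7 210.4] [25.  26.2] 487.5 [ 0.6502 -0.3539  0.01  ] 0.74 mm [0.059 0.062]
r3 [517.3 207.3] [24.9 26.5] 492.0 [ 0.6597 -0.4514  0.01  ] 0.799 mm [0.059 0.063]
r4 [481.3 252.6] [25.2 26.4] 495.5 [ 0.5491 -0.364   0.01  ] 0.659 mm [0.06  0.062]
neck [205.2 278.8] [24.4 25. ] 453.5 [0.4748 0.2881 0.01  ] 0.555 mm [0.058 0.059]
foot [298.6 214.5] [61.6 62. ] 2926.5 [0.6298 0.0711 0.026 ] 0.634 mm [0.144 0.145]
body [359.2 300.6] [28.5 29.5] 602.0 [ 0.4309 -0.0725  0.05  ] 0.437 mm [0.065 0.068]
seat [297.9 213.2] [18.6 19. ] 179.5 [0.6319 0.0725 0.032 ] 0.636 mm [0.043 0.044]
```

View pics/c1.png

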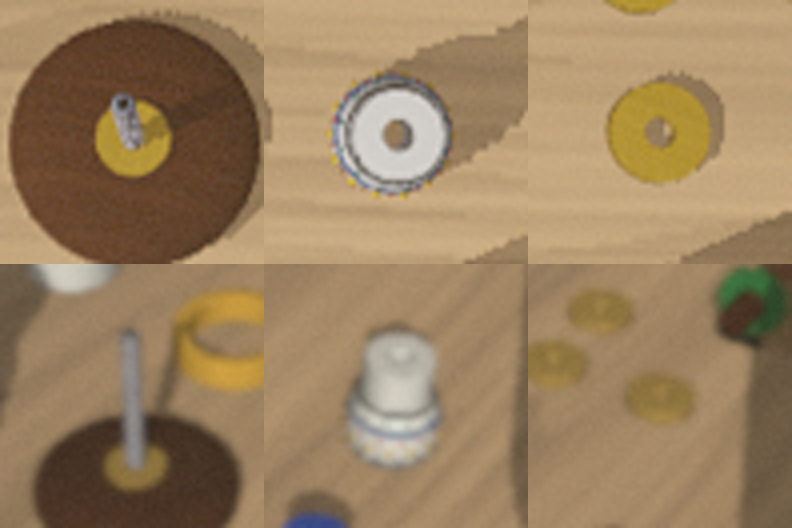

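Run:
```python
from h import *
c=snap('top');s=snap('side')
for n,a,b,z in[('tube',(295.3,204.3),(272.2,229.3),.151),('body',(361.1,300.2),(361.7,247.5),.084),('ring4',(481.8,252.4),(373,207.4),.012),('neck',(205.2,278.8),(268.5,343),.013)]:
    o1,d1=ray(c,*a);o2,d2=ray(s,*b)
    A=np.stack([d1,-d2],1);t=np.linalg.lstsq(A,o2-o1,rcond=None)[0]
    print(n,onz(c,*a,z).round(4),onz(s,*b,z).round(4),'tri',(o1+t[0]*d1).round(4),(o2+t[1]*d2).round(4))
# side residual offset; bystanders
for n,a,z in[('jar',(287,315),.062),('tape',(373.5,198.5),.025),('lampFoot',(200,175),.028),('egg',(141,221),.06)]: print(n,onz(c,*a,z).round(3))
```

```text
tube [0.6326 0.0727 0.151 ] [0.6302 0.0734 0.151 ] tri [0.6329 0.0727 0.1497] [0.6315 0.0718 0.1494]
body [ 0.4323 -0.0743  0.084 ] [ 0.4321 -0.0755  0.084 ] tri [ 0.4323 -0.0743  0.0848] [ 0.4316 -0.0746  0.0848]
ring4 [ 0.5495 -0.3646  0.012 ] [ 0.5434 -0.3572  0.012 ] tri [ 0.5502 -0.3672  0.0035] [ 0.5484 -0.3681  0.0036]
neck [0.4748 0.2876 0.013 ] [0.4722 0.2919 0.013 ] tri [0.4749 0.2888 0.0075] [0.475  0.2888 0.0075]
jar [0.396 0.09  0.062]
tape [ 0.672 -0.105  0.025]
lampFoot [0.719 0.306 0.028]
egg [0.603 0.429 0.06 ]
```

Request:
apply_moves(
  increments=[-1,0.013,0.035,0,0,-1,0.013,0.035,0,0,-1,0.013,0.035,0,0,-1,0.013,0.035,0,0,-1,0.013,0.035,0,0,-1,0.013,0.035,0,0,-1,0.013,0.035,0,0,-1,0.013,0.035,0,0,-1,0.013,0.035,0,0,-1,0.013,0.035,0,0],
)

```text
clock: 1.13
ee_pos: [0.3741, -0.2238, 0.2315]
ee_rot: [[0.921, 0.39, 0.0], [0.39, -0.921, -0.0], [0.0, 0.001, -1.0]]
force: [1.2, -0.5, 0.2]
finger_gap: 0.0852
finger_force: 0.0
```

Request:
apply_moves(
  increments=[-1,0.013,0.035,-0.01,0,-1,0.013,0.035,-0.01,0,-1,0.013,0.035,-0.01,0,-1,0.013,0.035,-0.01,0,-1,0.006,0.009,-0.02,0,-1,0,0,-0.02,0,-1,0,0,-0.01,0,-1,0,0,0,0,-1,0,0,0,0],
)

```text
clock: 1.88
ee_pos: [0.4318, -0.0764, 0.1413]
ee_rot: [[0.921, 0.39, -0.001], [0.39, -0.921, 0.0], [-0.001, -0.001, -1.0]]
force: [-0.2, -0.5, -0.6]
finger_gap: 0.0855
finger_force: 0.0
```

Request:
apply_moves(
  increments=[-1,0.001,0.002,-0.02,0,-1,0,0,-0.02,0,-1,0,0,-0.02,0,-1,0,0,-0.015,0,-1,0,0,-0.011,0,-1,0,0,0,0,-1,0,0,0,0],
)

```text
clock: 2.47
ee_pos: [0.4332, -0.0748, 0.0559]
ee_rot: [[0.921, 0.39, 0.0], [0.39, -0.921, -0.0], [0.0, 0.0, -1.0]]
force: [0.0, 0.5, -0.8]
finger_gap: 0.0856
finger_force: 0.0
```

Run:
```python
from h import *
c=snap('top');s=snap('side')
k=lambda im,u,v:cv2.resize(im[v-60:v+60,u-60:u+60,::-1],(390,390),interpolation=cv2.INTER_CUBIC)
cv2.imwrite('pics/g1.png',np.hstack([k(c['pixels'],361,300),k(s['pixels'],361,250)]))
```

```text
(no output)
```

View pics/g1.png

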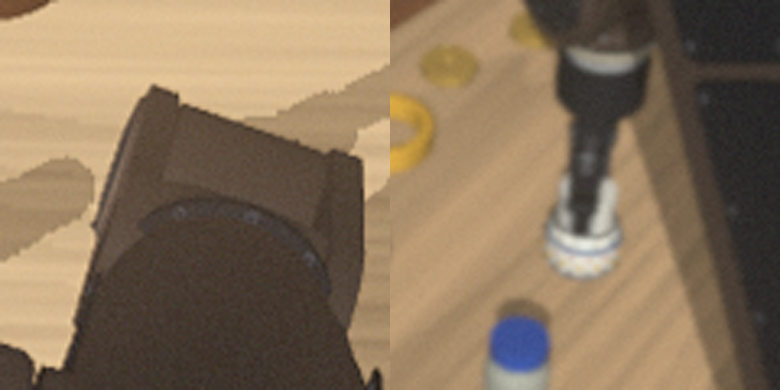

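The side view shows a finger beside the collar (crop 590,190), and the fingers look centred on the body. Closing.

Request:
apply_moves(
  increments=[1,0,0,0,0,1,0,0,0,0,1,0,0,0,0,1,0,0,0,0,1,0,0,0,0,1,0,0,0,0,1,0,0,0,0,1,0,0,0,0],
)

```text
clock: 3.23
ee_pos: [0.4333, -0.0747, 0.0562]
ee_rot: [[0.921, 0.39, 0.002], [0.39, -0.921, -0.001], [0.001, 0.001, -1.0]]
force: [-1.3, -1.1, 12.7]
finger_gap: 0.0491
finger_force: 59.5
```

Request:
apply_moves(
  increments=[1,0,0,0.005,0,1,0,0,0.015,0,1,0,0,0.03,0,1,0,0,0.03,0,1,0,0,0.03,0,1,0,0,0.03,0,1,0.01,0.008,0.02,0,1,0.02,0.015,0.01,0,1,0.025,0.019,0,0,1,0.025,0.019,0,0],
)

```text
clock: 4.07
ee_pos: [0.5135, -0.0128, 0.2265]
ee_rot: [[0.921, 0.389, 0.001], [0.389, -0.921, -0.0], [0.001, 0.001, -1.0]]
force: [0.5, 0.2, -2.9]
finger_gap: 0.0486
finger_force: 63.3
```

Request:
apply_moves(
  increments=[1,0.025,0.019,0,0,1,0.025,0.019,0,0,1,0.025,0.019,0,0,1,0.022,0.015,0,0,1,0.015,0.01,0,0,1,0.007,0.005,0,0,1,0,0,0,0,1,0,0,0,0],
)

```text
clock: 4.73
ee_pos: [0.631, 0.0733, 0.2249]
ee_rot: [[0.921, 0.39, -0.002], [0.39, -0.921, -0.0], [-0.002, -0.0, -1.0]]
force: [-0.4, -0.2, -3.2]
finger_gap: 0.0489
finger_force: 63.3
```

Run:
```python
from h import *
c=snap('top');s=snap('side');print(robot.sense()['ee_pos'],robot.sense()['force'],robot.sense()['finger_gap'])
k=lambda im,u,v,h:cv2.resize(im[v-h:v+h,u-h:u+h,::-1],(390,390),interpolation=cv2.INTER_CUBIC)
cv2.imwrite('pics/g2.png',np.hstack([k(c['pixels'],298,210,60),k(s['pixels'],273,220,60)]))
```

```text
[0.63090162 0.07283292 0.22538986] [ 0.20879289  0.29880175 -2.92171284] 0.04877340349722017
```

View pics/g2.png

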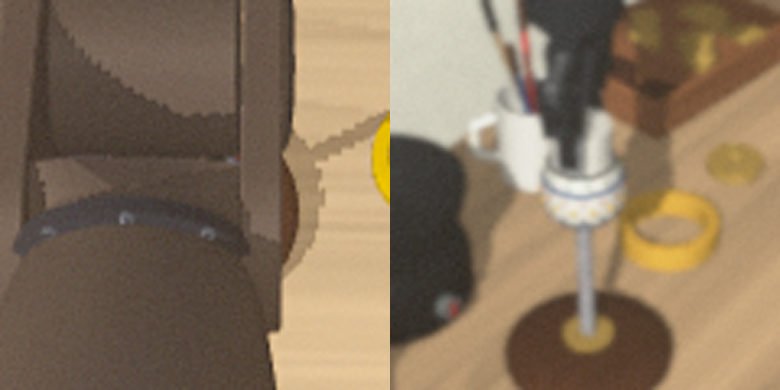

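Request:
apply_moves(
  increments=[1,0.002,0,0,0,1,0,0,-0.008,0,1,0,0,-0.008,0,1,0,0,-0.006,0,1,0,0,-0.006,0,1,0,0,-0.008,0,1,0,0,-0.01,0,1,0,0,0,0],
)

```text
clock: 5.5
ee_pos: [0.633, 0.0735, 0.1768]
ee_rot: [[0.921, 0.39, -0.003], [0.39, -0.921, -0.0], [-0.003, -0.001, -1.0]]
force: [-0.5, 0.9, -3.0]
finger_gap: 0.049
finger_force: 63.3
```

Request:
apply_moves(
  increments=[1,0,0,-0.01,0,1,0,0,-0.012,0,1,0,0,-0.012,0,1,0,0,-0.012,0,1,0,0,-0.012,0,1,0,0,-0.01,0,1,0,0,-0.006,0,1,0,0,-0.003,0,1,0,0,-0.002,0,1,0,0,0,0],
)

```text
clock: 6.33
ee_pos: [0.634, 0.0735, 0.1002]
ee_rot: [[0.921, 0.39, 0.0], [0.39, -0.921, -0.0], [0.0, 0.0, -1.0]]
force: [-1.3, 0.4, -3.3]
finger_gap: 0.0492
finger_force: 63.3
```

Expected contact is near TCP z = 0.088.

Request:
apply_moves(
  increments=[1,0,0,-0.003,0,1,0,0,-0.003,0,1,0,0,-0.002,0,1,0,0,-0.0015,0,1,0,0,-0.001,0,1,0,0,0,0,1,0,0,0,0],
)

```text
clock: 6.92
ee_pos: [0.6339, 0.0735, 0.0898]
ee_rot: [[0.921, 0.39, 0.0], [0.39, -0.921, -0.0], [-0.0, 0.0, -1.0]]
force: [0.7, -1.0, -3.4]
finger_gap: 0.049
finger_force: 63.3
```

Request:
apply_moves(
  increments=[1,0,0,-0.001,0,1,0,0,-0.0005,0,1,0,0,-0.0005,0,1,0,0,0,0],
)

```text
clock: 7.25
ee_pos: [0.6341, 0.0735, 0.0884]
ee_rot: [[0.921, 0.39, 0.001], [0.39, -0.921, -0.0], [0.001, 0.0, -1.0]]
force: [-2.0, -0.4, 2.7]
finger_gap: 0.0492
finger_force: 63.8
```

Request:
apply_moves(
  increments=[0.2,0,0,0,0,0,0,0,0,0,-1,0,0,0,0,-1,0,0,0,0,-1,0,0,0,0,-1,0,0,0,0,-1,0,0,0,0,-1,0,0,0,0],
)

```text
clock: 7.92
ee_pos: [0.6338, 0.0735, 0.0877]
ee_rot: [[0.921, 0.39, -0.0], [0.39, -0.921, -0.0], [-0.0, 0.0, -1.0]]
force: [-0.4, -0.9, -0.2]
finger_gap: 0.0858
finger_force: 0.0
```

Request:
apply_moves(
  increments=[-1,0,0,0.01,0,-1,0,0,0.025,0,-1,0,0,0.035,0,-1,0,0,0.035,0,-1,0,-0.02,0.02,0,-1,-0.005,-0.03,0,0,-1,-0.007,-0.035,0,0,-1,-0.007,-0.035,0,0,-1,-0.007,-0.035,0,0,-1,-0.007,-0.035,0,0],
)

```text
clock: 8.75
ee_pos: [0.6003, -0.1179, 0.2138]
ee_rot: [[0.921, 0.39, 0.001], [0.39, -0.921, -0.0], [0.001, 0.001, -1.0]]
force: [0.6, 0.6, 0.0]
finger_gap: 0.0854
finger_force: 0.0
```

Request:
apply_moves(
  increments=[-1,-0.007,-0.035,0,0,-1,-0.007,-0.035,0,0,-1,-0.007,-0.035,-0.01,0,-1,-0.007,-0.035,-0.02,0,-1,-0.007,-0.035,-0.025,0,-1,-0.008,-0.035,-0.03,0,-1,-0.005,-0.025,-0.03,0,-1,-0.003,-0.012,-0.02,0,-1,0,0,0,0,-1,0,0,0,0],
)

```text
clock: 9.58
ee_pos: [0.5506, -0.3583, 0.082]
ee_rot: [[0.921, 0.389, -0.001], [0.389, -0.921, 0.001], [-0.001, -0.001, -1.0]]
force: [0.7, 0.3, 0.8]
finger_gap: 0.0852
finger_force: 0.0
```

Run:
```python
from h import *
c=snap('top');s=snap('side');print(robot.sense()['ee_pos'])
k=lambda im,u,v,h:cv2.resize(im[v-h:v+h,u-h:u+h,::-1],(390,390),interpolation=cv2.INTER_CUBIC)
cv2.imwrite('pics/g3.png',np.hstack([k(c['pixels'],298,210,40),k(s['pixels'],273,240,50)]))
```

```text
[ 0.55179791 -0.35768966  0.08386837]
```

View pics/g3.png

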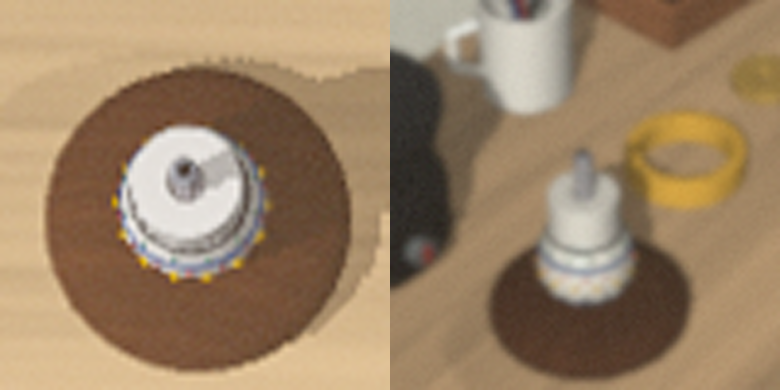

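The body stands upright on the seat plate (top crop 185,180), and the tube shows 35 mm above it. Now the ring.

Request:
apply_moves(
  increments=[-1,-0.002,-0.006,0,0,-1,0,0,-0.015,0,-1,0,0,-0.02,0,-1,0,0,-0.02,0,-1,0,0,-0.015,0,-1,0,0,-0.005,0,-1,0,0,0,0,-1,0,0,0,0],
)

```text
clock: 10.35
ee_pos: [0.5497, -0.3642, 0.0085]
ee_rot: [[0.921, 0.391, 0.001], [0.391, -0.921, -0.001], [0.001, 0.001, -1.0]]
force: [-0.2, 1.0, -1.1]
finger_gap: 0.0851
finger_force: 0.0
```

Request:
apply_moves(
  increments=[-1,0,0,-0.006,0,-1,0,0,-0.003,0,-1,0,0,0,0,1,0,0,0,0,1,0,0,0,0,1,0,0,0,0,1,0,0,0,0,1,0,0,0,0,1,0,0,0,0,1,0,0,0,0],
)

```text
clock: 11.18
ee_pos: [0.5492, -0.3643, -0.0006]
ee_rot: [[0.921, 0.39, 0.001], [0.39, -0.921, -0.001], [0.0, 0.001, -1.0]]
force: [-2.9, 2.1, 10.4]
finger_gap: 0.0568
finger_force: 61.6
```

Request:
apply_moves(
  increments=[1,0,0,0.004,0,1,0,0,0.01,0,1,0,0,0.02,0,1,0,0,0.03,0,1,0,0,0.03,0,1,0,0,0.03,0,1,0,0,0.03,0,1,0,0,0.03,0,1,0,0,0,0,1,0,0,0,0],
)

```text
clock: 12.02
ee_pos: [0.5494, -0.3643, 0.1845]
ee_rot: [[0.921, 0.39, 0.003], [0.39, -0.921, -0.002], [0.002, 0.003, -1.0]]
force: [-0.3, -0.2, -1.8]
finger_gap: 0.0572
finger_force: 64.2
```

Run:
```python
from h import *
c=snap('top');s=snap('side');e=robot.sense();print(e['ee_pos'],e['finger_gap'],e['finger_force'],e['force'])
p=proj(s,e['ee_pos']);q=proj(c,e['ee_pos']);print(p,q)
k=lambda im,u,v,h:cv2.resize(im[max(v-h,0):v+h,u-h:u+h,::-1],(390,390),interpolation=cv2.INTER_CUBIC)
cv2.imwrite('pics/g4.png',np.hstack([k(c['pixels'],*map(int,q),50),k(s['pixels'],*map(int,p),40)]))
```

```text
[ 0.54862533 -0.36378149  0.18169695] 0.05724911337223565 64.23768259584904 [ 0.03619824 -0.47720048 -1.50589985]
[378.19081152 162.40193472] [506.36448583 246.34883503]
```

View pics/g4.png

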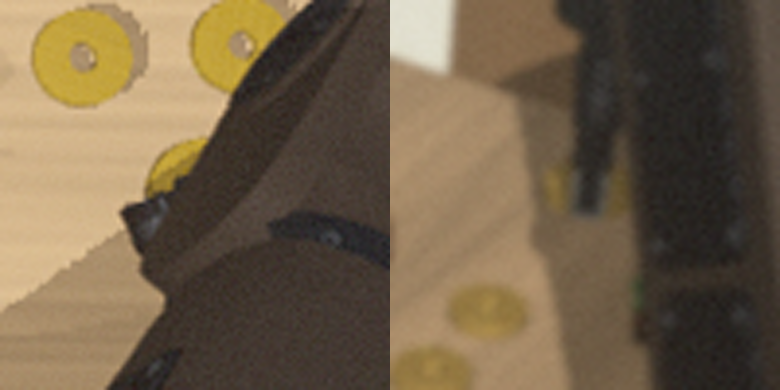

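The ring is held level at the fingertips (side crop 587,190). Carrying it to the tube.

Request:
apply_moves(
  increments=[1,0.003,0.015,0,0,1,0.005,0.028,0,0,1,0.007,0.035,0,0,1,0.007,0.035,0,0,1,0.007,0.035,0,0,1,0.007,0.035,0,0,1,0.007,0.035,0,0,1,0.007,0.035,0,0,1,0.007,0.035,0,0,1,0.007,0.035,0,0],
)

```text
clock: 12.95
ee_pos: [0.6124, -0.0386, 0.1809]
ee_rot: [[0.921, 0.39, -0.002], [0.39, -0.921, 0.0], [-0.002, -0.001, -1.0]]
force: [0.7, 0.1, -1.0]
finger_gap: 0.057
finger_force: 64.2
```

Request:
apply_moves(
  increments=[1,0.007,0.035,0,0,1,0.006,0.03,0,0,1,0.003,0.02,0,0,1,0.002,0.01,0,0,1,0,0,0,0,1,0,0,0,0],
)

```text
clock: 13.45
ee_pos: [0.6306, 0.0538, 0.1815]
ee_rot: [[0.92, 0.391, -0.001], [0.391, -0.92, -0.0], [-0.001, -0.0, -1.0]]
force: [0.8, -0.5, -0.5]
finger_gap: 0.0569
finger_force: 64.2
```

Request:
apply_moves(
  increments=[1,0.001,0.01,0,0,1,0.001,0.009,0,0,1,0,0,0,0,1,0,0,0,0],
)

```text
clock: 13.78
ee_pos: [0.6331, 0.0729, 0.1822]
ee_rot: [[0.921, 0.39, 0.0], [0.39, -0.921, -0.0], [0.0, 0.0, -1.0]]
force: [0.3, 0.4, -2.1]
finger_gap: 0.0571
finger_force: 64.2
```

Run:
```python
from h import *
s=snap('side');P=[]
for i in range(5): snap('side');P.append(robot.sense()['ee_pos'])
e=np.mean(P,0);print(e)
print('tube top proj at z.151',proj(s,[.6323,.0727,.151]),'observed 272.2,229.3; ring ctr if on tcp',proj(s,[*e[:2],e[2]+.006]))
H,S,V=cv2.split(cv2.cvtColor(s['pixels'],cv2.COLOR_RGB2HSV))
m=((S>100)&(H>15)&(H<35)).astype(np.uint8)*255
m[:195]=0;m[240:]=0;m[:,:250]=0;m[:,296:]=0
ys,xs=np.nonzero(m);print(len(xs),xs.min(),xs.max(),ys.min(),ys.max())
for y in range(ys.min(),ys.max()+1,2):print(y,xs[ys==y].min(initial=999),xs[ys==y].max(initial=0))
cv2.imwrite('pics/g5.png',cv2.resize(s['pixels'][180:260,233:313,::-1],(480,480),interpolation=cv2.INTER_CUBIC))
```

```text
[0.63303535 0.07254927 0.18223876]
tube top proj at z.151 [271.74116145 228.87861289] observed 272.2,229.3; ring ctr if on tcp [271.05230687 217.7010378 ]
435 260 295 198 239
198 284 284
200 999 0
202 999 0
204 999 0
206 999 0
208 999 0
210 273 277
212 272 281
214 273 282
216 273 283
218 261 295
220 260 295
222 260 295
224 273 295
226 273 295
228 282 293
230 282 289
232 282 291
234 282 295
236 283 295
238 284 295
```

View pics/g5.png

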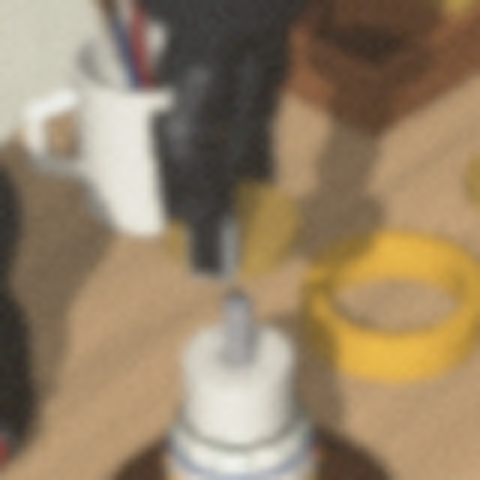

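The ring spans crop columns 167–300 (centre ≈234) above the tube top (237,295). It is aligned within about 1 mm, so I'll lower it.

Request:
apply_moves(
  increments=[1,0,0,-0.006,0,1,0,0,-0.009,0,1,0,0,-0.009,0,1,0,0,-0.006,0,1,0,0,-0.004,0,1,0,0,-0.003,0,1,0,0,-0.003,0,1,0,0,0,0],
)

```text
clock: 14.75
ee_pos: [0.6329, 0.0729, 0.1416]
ee_rot: [[0.921, 0.39, -0.001], [0.39, -0.921, -0.0], [-0.001, -0.0, -1.0]]
force: [-0.1, -0.6, -1.4]
finger_gap: 0.0567
finger_force: 64.2
```

Request:
apply_moves(
  increments=[1,0,0,-0.006,0,1,0,0,-0.006,0,1,0,0,-0.005,0,1,0,0,-0.003,0,1,0,0,-0.002,0,1,0,0,-0.001,0,1,0,0,-0.001,0,1,0,0,0,0,1,0,0,0,0],
)

```text
clock: 15.5
ee_pos: [0.6331, 0.0729, 0.1183]
ee_rot: [[0.921, 0.39, 0.0], [0.39, -0.921, -0.0], [0.0, 0.0, -1.0]]
force: [-0.1, -0.3, -0.8]
finger_gap: 0.0572
finger_force: 64.2
```

Request:
apply_moves(
  increments=[1,0,0,-0.001,0,1,0,0,-0.0005,0,1,0,0,0,0,1,0,0,0,0],
)

```text
clock: 15.83
ee_pos: [0.6331, 0.0729, 0.1167]
ee_rot: [[0.921, 0.39, 0.0], [0.39, -0.921, -0.0], [0.0, 0.0, -1.0]]
force: [0.8, 0.6, -0.6]
finger_gap: 0.0568
finger_force: 64.2
```

Request:
apply_moves(
  increments=[1,0,0,-0.0005,0,1,0,0,-0.0005,0,1,0,0,0,0,1,0,0,0,0],
)

```text
clock: 16.17
ee_pos: [0.633, 0.0729, 0.1157]
ee_rot: [[0.921, 0.39, -0.0], [0.39, -0.921, -0.0], [-0.0, 0.0, -1.0]]
force: [0.8, -0.0, -0.9]
finger_gap: 0.0573
finger_force: 64.3
```

Request:
apply_moves(
  increments=[1,0,0,-0.0005,0,1,0,0,-0.0005,0,1,0,0,0,0,1,0,0,0,0],
)

```text
clock: 16.5
ee_pos: [0.6333, 0.0729, 0.1156]
ee_rot: [[0.921, 0.39, 0.001], [0.39, -0.921, -0.0], [0.001, 0.001, -1.0]]
force: [-1.6, -0.6, 6.9]
finger_gap: 0.0571
finger_force: 65.0
```

Contact at the expected height. Release, rise and head to the neck piece.

Request:
apply_moves(
  increments=[0.1,0,0,0,0,0,0,0,0,0,-1,0,0,0,0,-1,0,0,0,0,-1,0,0,0,0,-1,0,0,0,0,-1,0,0,0,0],
)

```text
clock: 17.08
ee_pos: [0.633, 0.0729, 0.1146]
ee_rot: [[0.921, 0.39, -0.0], [0.39, -0.921, -0.0], [-0.0, 0.0, -1.0]]
force: [-0.3, 0.1, -0.7]
finger_gap: 0.0857
finger_force: 0.0
```

Request:
apply_moves(
  increments=[-1,0,0,0.01,0,-1,0,0,0.025,0,-1,0,0,0.035,0,-1,0,0,0.02,0,-1,-0.015,0.02,0,0,-1,-0.022,0.03,0,0,-1,-0.022,0.03,0,0,-1,-0.022,0.03,0,0,-1,-0.022,0.03,0,0,-1,-0.022,0.03,-0.01,0],
)

```text
clock: 17.92
ee_pos: [0.5076, 0.2443, 0.1969]
ee_rot: [[0.921, 0.39, 0.003], [0.39, -0.921, 0.001], [0.004, 0.0, -1.0]]
force: [0.7, 0.5, 0.2]
finger_gap: 0.0856
finger_force: 0.0
```

Request:
apply_moves(
  increments=[-1,-0.018,0.025,-0.02,0,-1,-0.01,0.014,-0.03,0,-1,0,0,-0.03,0,-1,0,0,-0.02,0,-1,0,0,0,0,-1,0,0,0,0],
)

```text
clock: 18.42
ee_pos: [0.4801, 0.2819, 0.0949]
ee_rot: [[0.921, 0.39, -0.001], [0.39, -0.921, -0.001], [-0.001, 0.0, -1.0]]
force: [0.1, -0.2, 0.9]
finger_gap: 0.0853
finger_force: 0.0
```

Run:
```python
from h import *
c=snap('top');s=snap('side');print(robot.sense()['ee_pos'])
k=lambda im,u,v,h:cv2.resize(im[v-h:v+h,u-h:u+h,::-1],(390,390),interpolation=cv2.INTER_CUBIC)
cv2.imwrite('pics/g6.png',np.hstack([k(c['pixels'],298,210,40),k(s['pixels'],273,240,50)]))
```

```text
[0.48092104 0.2820418  0.09630917]
```

View pics/g6.png

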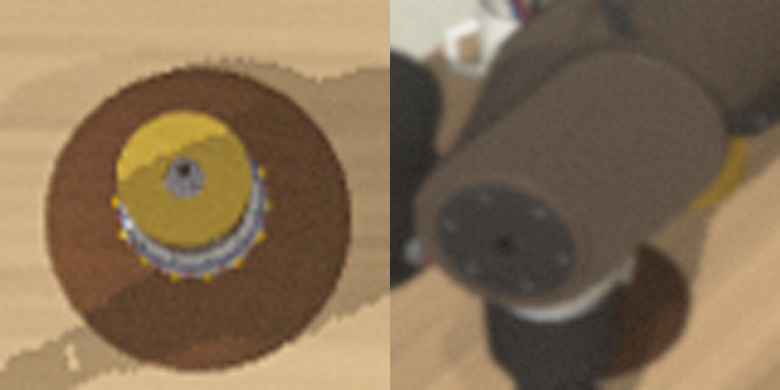

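The ring lies flat on the body, centred on the tube (top crop 184,178). Now the neck.

Request:
apply_moves(
  increments=[-1,-0.003,0.003,-0.01,0,-1,-0.003,0.003,-0.02,0,-1,0,0,-0.02,0,-1,0,0,-0.02,0,-1,0,0,-0.012,0,-1,0,0,-0.004,0,-1,0,0,0,0,-1,0,0,0,0],
)

```text
clock: 19.18
ee_pos: [0.4744, 0.288, 0.0094]
ee_rot: [[0.921, 0.39, 0.001], [0.39, -0.921, 0.0], [0.001, 0.0, -1.0]]
force: [0.5, 0.3, 0.1]
finger_gap: 0.0856
finger_force: 0.0
```

Request:
apply_moves(
  increments=[-1,0,0,-0.006,0,-1,0,0,-0.004,0,-1,0,0,0,0,1,0,0,0,0,1,0,0,0,0,1,0,0,0,0,1,0,0,0,0,1,0,0,0,0,1,0,0,0,0,1,0,0,0,0],
)

```text
clock: 20.02
ee_pos: [0.4742, 0.2879, -0.0002]
ee_rot: [[0.921, 0.39, 0.001], [0.39, -0.921, 0.0], [0.001, 0.0, -1.0]]
force: [-2.4, -1.8, 12.9]
finger_gap: 0.0575
finger_force: 60.9
```

Request:
apply_moves(
  increments=[1,0,0,0.004,0,1,0,0,0.01,0,1,0,0,0.02,0,1,0,0,0.03,0,1,0,0,0.03,0,1,0,0,0.03,0,1,0,0,0.03,0,1,0,0,0.03,0,1,0,0,0.006,0,1,0,0,0,0],
)

```text
clock: 20.85
ee_pos: [0.4746, 0.2882, 0.1913]
ee_rot: [[0.921, 0.39, 0.004], [0.39, -0.921, 0.002], [0.004, -0.0, -1.0]]
force: [-0.1, -0.0, -1.6]
finger_gap: 0.0572
finger_force: 64.0
```

Request:
apply_moves(
  increments=[1,0.01,-0.0135,0,0,1,0.017,-0.0235,0,0,1,0.02,-0.027,0,0,1,0.02,-0.027,0,0,1,0.02,-0.027,0,0,1,0.02,-0.027,0,0,1,0.02,-0.027,0,0,1,0.015,-0.021,0,0,1,0.01,-0.014,0,0,1,0.005,-0.008,0,0],
)

```text
clock: 21.68
ee_pos: [0.6315, 0.0712, 0.1872]
ee_rot: [[0.921, 0.389, -0.002], [0.389, -0.921, -0.0], [-0.002, -0.001, -1.0]]
force: [-0.3, 1.4, -0.7]
finger_gap: 0.0573
finger_force: 64.0
```

Request:
apply_moves(
  increments=[1,0,0,0,0,1,0,0,0,0],
)

```text
clock: 21.85
ee_pos: [0.6304, 0.0734, 0.1881]
ee_rot: [[0.921, 0.39, -0.001], [0.39, -0.921, 0.0], [-0.001, -0.001, -1.0]]
force: [-1.0, 0.5, -0.2]
finger_gap: 0.0569
finger_force: 64.0
```

Run:
```python
from h import *
s=snap('side');c=snap('top');P=[]
for i in range(4): snap('side');P.append(robot.sense()['ee_pos'])
print(np.mean(P,0))
cv2.imwrite('pics/g7.png',cv2.resize(s['pixels'][170:260,228:318,::-1],(540,540),interpolation=cv2.INTER_CUBIC))
```

```text
[0.63053983 0.07398392 0.18887142]
```

View pics/g7.png

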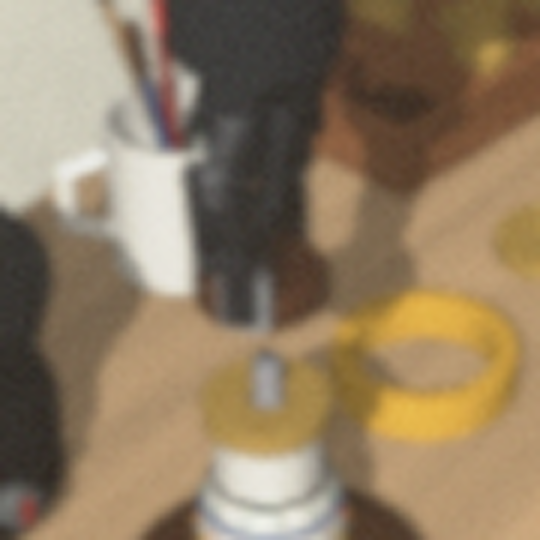

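The neck spans crop columns 195–328 above the tube top (267,360). I'll nudge it by 1–2 mm and lower.

Request:
apply_moves(
  increments=[1,0.001,-0.002,0,0,1,0,0,-0.01,0,1,0,0,-0.012,0,1,0,0,-0.009,0,1,0,0,-0.006,0,1,0,0,-0.004,0,1,0,0,-0.003,0,1,0,0,0,0,1,0,0,0,0],
)

```text
clock: 22.9
ee_pos: [0.6322, 0.0709, 0.1447]
ee_rot: [[0.921, 0.39, 0.0], [0.39, -0.921, -0.0], [0.0, 0.0, -1.0]]
force: [0.3, -0.9, 0.3]
finger_gap: 0.0572
finger_force: 64.0
```

Request:
apply_moves(
  increments=[1,0,0.001,-0.004,0,1,0,0,-0.004,0,1,0,0,-0.003,0,1,0,0,-0.002,0,1,0,0,-0.001,0,1,0,0,-0.001,0,1,0,0,0,0,1,0,0,0,0],
)

```text
clock: 23.57
ee_pos: [0.6321, 0.0719, 0.1298]
ee_rot: [[0.921, 0.39, 0.0], [0.39, -0.921, -0.0], [0.0, 0.0, -1.0]]
force: [-0.4, -0.1, -0.4]
finger_gap: 0.0568
finger_force: 64.0
```

Request:
apply_moves(
  increments=[1,0,0,-0.0005,0,1,0,0,-0.0005,0,1,0,0,-0.0005,0,1,0,0,0,0,1,0,0,0,0],
)

```text
clock: 23.98
ee_pos: [0.6321, 0.0719, 0.1282]
ee_rot: [[0.921, 0.39, 0.0], [0.39, -0.921, -0.0], [-0.0, 0.0, -1.0]]
force: [-0.0, 0.2, -0.3]
finger_gap: 0.057
finger_force: 64.0
```

Request:
apply_moves(
  increments=[1,0,0,-0.0005,0,1,0,0,0,0,1,0,0,0,0],
)

```text
clock: 24.23
ee_pos: [0.6321, 0.0719, 0.128]
ee_rot: [[0.921, 0.39, 0.0], [0.39, -0.921, -0.0], [0.0, 0.0, -1.0]]
force: [-1.3, -0.1, 3.7]
finger_gap: 0.057
finger_force: 64.4
```

Contact. Release, rise and move clear.

Request:
apply_moves(
  increments=[0.1,0,0,0,0,0,0,0,0,0,-1,0,0,0,0,-1,0,0,0,0,-1,0,0,0,0,-1,0,0,0,0,-1,0,0,0,0],
)

```text
clock: 24.82
ee_pos: [0.632, 0.0719, 0.1275]
ee_rot: [[0.921, 0.39, -0.0], [0.39, -0.921, -0.0], [-0.0, 0.0, -1.0]]
force: [-0.3, -0.2, 0.7]
finger_gap: 0.0852
finger_force: 0.0
```

Request:
apply_moves(
  increments=[-1,0,0,0.01,0,-1,0,0,0.025,0,-1,0,0,0.035,0,-1,0,0,0.025,0,-1,-0.01,-0.025,0,0,-1,-0.012,-0.035,0,0,-1,-0.012,-0.035,0,0,-1,-0.012,-0.035,0,0,-1,-0.012,-0.035,0,0,-1,-0.012,-0.035,0,0],
)

```text
clock: 25.65
ee_pos: [0.5613, -0.1295, 0.2236]
ee_rot: [[0.921, 0.39, 0.001], [0.39, -0.921, -0.0], [0.001, 0.001, -1.0]]
force: [0.3, -0.5, -0.0]
finger_gap: 0.0853
finger_force: 0.0
```

Request:
apply_moves(
  increments=[-1,-0.01,-0.03,0,0,-1,-0.01,-0.03,0,0,-1,-0.005,-0.015,0,0,-1,0,0,0,0,-1,0,0,0,0],
)

```text
clock: 26.07
ee_pos: [0.5369, -0.2037, 0.2233]
ee_rot: [[0.921, 0.388, 0.001], [0.388, -0.921, -0.0], [0.0, 0.0, -1.0]]
force: [-0.0, 0.0, 0.3]
finger_gap: 0.0857
finger_force: 0.0
```

Run:
```python
from h import *
c=snap('top');s=snap('side');print(robot.sense()['ee_pos'])
k=lambda im,u,v,h:cv2.resize(im[v-h:v+h,u-h:u+h,::-1],(390,390),interpolation=cv2.INTER_CUBIC)
cv2.imwrite('pics/g8.png',np.hstack([k(c['pixels'],280,230,140),k(s['pixels'],273,240,50)]))
H,S,V=cv2.split(cv2.cvtColor(c['pixels'],cv2.COLOR_RGB2HSV))
```

```text
[ 0.53729474 -0.20239275  0.22309908]
```

View pics/g8.png

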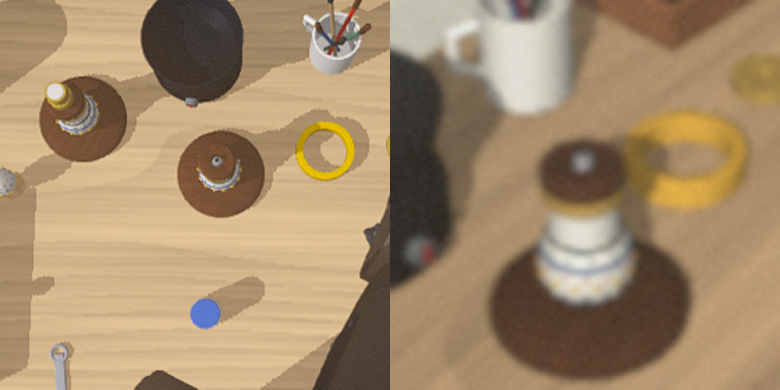

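The stack is flat and complete: neck at side crop (583,170), ring just below it. The base and bystanders look where they were.

```bash
python3 -c "
from workcell import robot
print(robot.finish_job())"
```

```text
the job is handed in; nothing more can be done
None
```

The lamp is built on its base (body, then brass ring, then neck piece, bevel up), with everything released, nothing visibly disturbed in the last pictures, and the job handed in at about 26 s.

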